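Turn the condiment row round onto the serving board

TASK

Move the three condiments (pepper mill, cheese shaker, oil bottle) from the steel riser onto the three ring-marked places of the wooden serving board in reverse order: seen from the robot, the one standing leftmost goes to the rightmost place, the middle one to the middle, the rightmost one to the leftmost place. The oil bottle must stand inside the white drip dish, so first set the dish down centred on the oil bottle's place on the board and then stand the bottle in it. Stand everything upright and centred on its ring, set it down gently without dropping it or tipping anything over, let go, and leave the tin, the bowl and the dough scraper where they are.

Things in the scene. Friction and masses are not known exactly. Their poses are not given: they have to be found in the camera images.
- mill: pepper mill, dark turned wood, loose, upright, round, 140 mm high, about 0.2 kg: foot 50 mm across, waist 34 mm at 45 to 60 mm up, bulge 46 mm at 88 mm, cylindrical head 38 mm across from 96 to 130 mm up, small steel knob on top. Origin: centre of its underside, z up.
- shaker: cheese shaker, loose, upright, round, 100 mm high, about 0.3 kg: pale cream body 58 mm across, steel cap 60 mm across from 64 to 100 mm up with small dark holes on top. The squattest of the three. Origin: centre of its underside, z up.
- oil: oil bottle, green glass, loose, upright, round, 165 mm high, about 0.33 kg: body 44 mm across up to 85 mm, then a shoulder, neck 24 mm across from 108 to 150 mm up, steel cap 18 mm across on top. Origin: centre of its underside, z up.
- dish: drip dish, white ceramic, loose, round, open upward, lying on the stone counter in the gap between riser and board: outer diameter 66 mm, height 20 mm, straight wall 3 mm thick, floor 5 mm thick, so 60 mm across inside. Empty, about 0.12 kg; grip it across its outside. Origin: centre of its underside, z up.
- mill_coaster: flat cork disc, 84 mm across, 4 mm thick, fixed on the riser, on which the pepper mill stands at the start; it stays and shows where the mill stood. Origin: centre of its underside.
- shaker_coaster: flat cork disc as the others, fixed on the riser, on which the cheese shaker stands at the start. Origin: centre of its underside.
- oil_coaster: flat cork disc as the others, fixed on the riser, on which the oil bottle stands at the start. Origin: centre of its underside.
- riser: first rack: low plain steel slab, fixed, 110 mm (its x) by 290 mm (its y) by 25 mm high; it carries the three coasters in a row along its y axis at y = +100, 0 and -100 mm. It is to the left or the right of the robot's centre line, turned by up to 0.25 rad, so its y axis always points roughly to the robot's left (+y). Origin: centre of its underside; top at z = 25 mm.
- board: second rack: wooden serving board, fixed, 110 mm (its x) by 290 mm (its y), top face 18 mm above its origin; three flat inlaid rings (80 mm across, dark rim, flush) mark the places in a row along its y axis at x = 0, y = +100, 0 and -100 mm. It lies on the other side of the robot's centre line from the riser, turned by up to 0.25 rad; its y axis points roughly to the robot's left (+y). Origin: centre of its underside, x away from the robot.
There are look-alikes about, which are no part of the job. Several things have the shape of the mill; the one meant has the colours described above.

How it is judged:
By the outcome, as a careful person would: the job done as asked, in the order asked, and still so for the second after the job is handed in, with the robot touching nothing.
It also fails if it takes over 118 s, if anything falls off the work surface, if the arm or the gripper's body presses on something with over 40 N, if the wrist force passes 120 N, or if a joint passes its speed limit or range.

ROBOT

A 6-joint arm with a two-finger parallel gripper is mounted at the origin on the work surface. World frame = base frame: x ahead of the robot, y to its left, z up, the work surface at z = 0. Lengths are in mm, angles in degrees, forces in N, time in s.
With the tool pointing down it reaches from about 275 to 725 mm from the base axis. Payload 5.6 kg.
Tool frame: the origin (TCP) lies on the centre line of the jaws, within the pads' length; the fingertips stand 19 mm ahead of it and the grasp point (between the pads) is the TCP; z points along the fingers, x is the direction in which the jaws open and shut, and the axes are right-handed (so a half turn about z gives the same grasp; the last joint's range is limited). The gripper opens to 85 mm and grips with 20 to 120 N. Pads are 22 mm wide; open, the fingers measure 114 mm over their backs; the gripper's body (76 mm by 85 mm) begins 54 mm behind the grasp point. The pads swing forward as they close: fully open they stand 13 mm farther back than shut.
Start: joints at [-56.058, 14.616, 6.199, 0, -81.583, -16.306], TCP at [166.649, -524.138, 225.383] pointing down, gripper open.
Joint ranges: [-168.99, 168.99], [-69.2, 112.95], [-62.41, 85.93], [-164.36, 98.24], [-168.68, -3.75], [-174.98, 174.98]. Speed limits (degrees/s): [147.25, 147.25, 180, 180, 180, 180].

INTERFACE

Orientations are given as [roll, pitch, yaw] about the fixed x, y, z axes, in that order (R = Rz(yaw) Ry(pitch) Rx(roll)).
In Python, from bench import robot, imaging, order, spotter gives the robot as it stands. The module is installed in compiled form; this text tells all that it offers.
- The arm moves only by the shell command python3 -m crank 'ROWS' [OPENING] [FORCE]. ROWS is JSON, a list of rows, each an object with "linear": the shift along the tool's x, y, z in mm, a list of three; "turn": the turn, a rotation vector about the tool's x, y, z in degrees, a list of three. In form: [{"linear": [x, y, z], "turn": [ax, ay, az]}, ...]. A call has 1 to 12 rows; each row shifts and turns the commanded pose from where the row before left it, along the tool's axes as they then stand; what a row does not reach is not made up. A row lasts 1/10 s, in which the tool goes at most 50 mm and 8.59 degrees, less where a joint would pass 70% of its speed; a pose out of reach is approached as far as the arm can. A call is refused whole if a number of a shift passes 50 or a number of a turn 8.59, either way. A call with a gripper value outside its range is refused whole. OPENING is the closure, from -1 (fully open) to 1 (shut), so that 0 is half open, set as the call begins (- or left out, the last holds). The fingers move at their own pace and stop on an object; FORCE is the grip in N (left out, the last holds). Time passes only in rows, so rows that do not move let the fingers close. It gives the time, the measured TCP pose, the force and the opening at its end, in the units of the state.
- robot.observe(): the state, without advancing time (a new reading comes with each control period).
- imaging.snapshot(name): name is "scene" or "top" or "wrist"; returns the picture (384x512x3 uint8, blue, green, red); there is no depth.
- imaging.camera_params(name): a dict with "fov_y" (degrees; the focal length in pixels is half the picture's height over the tangent of half this angle, whatever the lens; pixels are square), "cx", "cy" (the principal point, pixels), "camera_from_world" (4x4, takes a point from world to camera coordinates); the wrist camera has in their place "T_tool_cam" (4x4, takes a point from camera to tool coordinates, whose origin is the TCP and whose axes are the tool frame's). Camera axes: x right, y up, looking along -z (the intrinsics and any distortion apply to the point x, -y, -z); pixel columns grow to the right and rows downward; lengths in mm; the calibration is good to about 2 mm. A picture is of the moment at which its call begins: read the wrist's pose just before it. camera_params takes no time and is no camera call.
- order.close_job(): hands the job in, once; it reports no verdict.
Trained networks look in the newest picture that a camera, given by its name, has taken for a name from the list of things; names that differ only in an ending like _2 or _b are one class to them, and where a whole thing is asked for, a point or a joint stands for the part that bears it (a point fixed in the world has none). Each returns a list of dicts, best first, with "conf" (0 to 1); they miss things now and then, are a little off and sometimes report something else, mostly with a low value. They report only what shows in the picture. A call takes as long as a camera call. They do not tell look-alikes from the thing itself.
- spotter.recognise(camera, thing): "box" ([centre column, centre row, width, height] in pixels, round what is visible of it).
- spotter.place_of(camera, thing): "position" ([row, column] in pixels: a listed point, or the origin of a listed thing).
The state is a dict: "clock": time; "joint_pos": joint angles; "dq": joint speeds; "effort": joint torques, N m; "position": TCP position; "tool_rot": TCP orientation; "ft_force": force on the tool from outside, world axes, zero at the start; "wrist_torque": the same for the moment, N m; "gripper_width": finger opening in mm.
Only numpy, scipy, OpenCV 4.12 (cv2) and the standard library are available. Lean on these libraries where they do the work, as an engineer would, in place of code of your own. Each camera call takes 0.05 s, during which the arm holds its last target. There are 200 camera calls.

## Working session

There is one attempt and no reset: what is moved stays moved. The work goes in short steps, Python scripts to look and compute and a shell command to move; the robot and the scene stay as the last step left them, time stands still between calls to the robot, and variables do not carry over. Pictures are saved under pics/ and viewed, on a budget of 14 in all, crops included, one or two more only if the job needs it, and the job is handed in when it is done.

```bash
mkdir -p pics; ls; python3 - <<'E'
from bench import robot, imaging, spotter
import cv2, json
s=robot.observe(); print(s)
for c in ("scene","top"):
    im=imaging.snapshot(c); cv2.imwrite(f"pics/{c}0.png",im)
    p=imaging.camera_params(c); print(c,p)
    for t in ["mill","shaker","oil","dish","riser","board","mill_coaster","shaker_coaster","oil_coaster"]:
        print(c,t,[([round(v) for v in d["position"]],round(d["conf"],2)) for d in spotter.place_of(c,t)])
print(imaging.camera_params("wrist"))
E
```

```text
pics
{'clock': 0.0, 'joint_pos': array([-5.60588226e+01,  1.46536804e+01,  6.13035223e+00, -2.67058360e-02,
       -8.15849835e+01, -1.63073402e+01]), 'dq': array([ 0.09262091, -0.10112431,  0.04106286, -0.08747968, -0.03191567,
       -0.02913753]), 'effort': array([-2.36031447e-03, -3.86633492e+01,  2.37935472e+01,  5.36542162e+00,
       -6.11615251e-03,  2.47843235e-05]), 'position': array([ 166.51342924, -523.6431921 ,  224.48909703]), 'tool_rot': array([-1.79994935e+02, -1.11370963e-01,  1.07629899e+02]), 'ft_force': array([0.17563568, 0.05831233, 0.11646933]), 'wrist_torque': array([-0.01950421,  0.02540589,  0.02437492]), 'gripper_width': 85.42346965350872}
scene {'fov_y': 52.83218678063366, 'cx': 251.34032254112327, 'cy': 194.2477718841399, 'camera_from_world': array([[-7.58084304e-02,  9.96952491e-01,  1.84068808e-02,
         2.74004454e+01],
       [-7.51126157e-01, -6.92371420e-02,  6.56517871e-01,
         3.65285481e+02],
       [ 6.55791566e-01,  3.59436996e-02,  7.54085852e-01,
        -1.33474307e+03],
       [ 0.00000000e+00,  0.00000000e+00,  0.00000000e+00,
     
[... 977 characters left out ...]
], 0.79)]
top oil [([210, 380], 0.63)]
top dish [([181, 250], 0.87), ([209, 340], 0.21)]
top riser [([212, 338], 0.63)]
top board [([224, 162], 0.72)]
top mill_coaster [([211, 340], 0.81)]
top shaker_coaster [([209, 303], 0.6)]
top oil_coaster [([209, 339], 0.54)]
{'fov_y': 63.65834483436262, 'cx': 261.2128363340402, 'cy': 193.66399288437162, 'T_tool_cam': array([[ 9.99999474e-01, -9.31902529e-04, -4.27349343e-04,
         4.70937631e-01],
       [-1.01638751e-03, -9.55740783e-01, -2.94208298e-01,
        -7.53168359e+01],
       [-1.34261739e-04,  2.94208578e-01, -9.55741228e-01,
        -1.48432682e+02],
       [ 0.00000000e+00,  0.00000000e+00,  0.00000000e+00,
         1.00000000e+00]])}
```

View pics/top0.png

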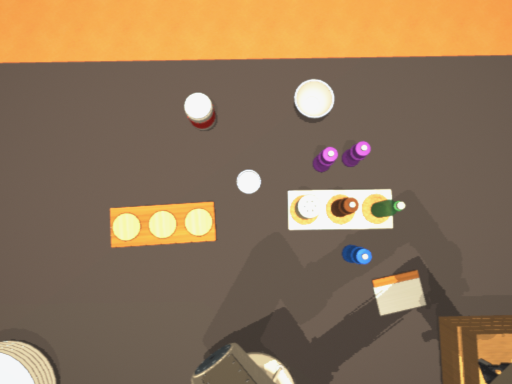

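View pics/scene0.png

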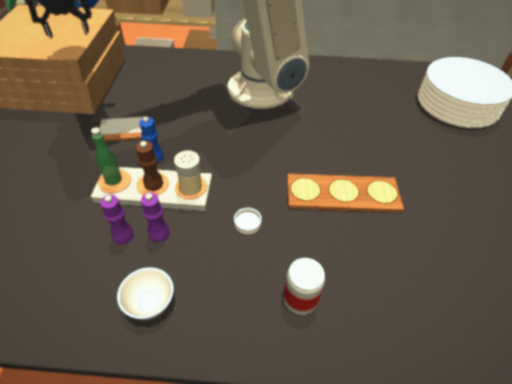

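```bash
cat > h.py <<'E'
import numpy as np, cv2
from scipy.spatial.transform import Rotation as Rot
from bench import robot, imaging, spotter
def pose():
    s=robot.observe(); T=np.eye(4); T[:3,:3]=Rot.from_euler('xyz',s['tool_rot'],degrees=True).as_matrix(); T[:3,3]=s['position']; return T
def cam(name,T=None):
    p=imaging.camera_params(name); f=192/np.tan(np.radians(p['fov_y']/2))
    W=(T@p['T_tool_cam']) if name=='wrist' else np.linalg.inv(p['camera_from_world'])
    return f,p['cx'],p['cy'],W
def hit(C,col,row,z):
    f,cx,cy,W=C; d=W[:3,:3]@np.array([(col-cx)/f,-(row-cy)/f,-1]); o=W[:3,3]
    return o+d*(z-o[2])/d[2]
def proj(C,p):
    f,cx,cy,W=C; q=np.linalg.inv(W)@np.append(p,1); return np.array([cx+f*q[0]/-q[2], cy+f*q[1]/q[2]])
def blobs(im,lo,hi,amin=60):
    m=cv2.inRange(cv2.cvtColor(im,cv2.COLOR_BGR2HSV),np.array(lo),np.array(hi))
    n,l,st,ce=cv2.connectedComponentsWithStats(m)
    return [(ce[i].round(1),st[i].tolist()) for i in range(1,n) if st[i][4]>=amin]
def go(T,x,y,z,yaw):
    "world goal -> shift in present tool axes, yaw turn about tool z"
    d=T[:3,:3].T@(np.array([x,y,z])-T[:3,3]); 
    Rg=Rot.from_euler('xyz',[180,0,yaw],degrees=True).as_matrix()
    return d.round(1), Rot.from_matrix(T[:3,:3].T@Rg).as_rotvec(degrees=True).round(2)
E
python3 - <<'E'
from h import *
for c in ("top","scene"):
    im=cv2.imread(f"pics/{c}0.png"); C=cam(c)
    print(c,"cam pos",C[3][:3,3].round())
    for ce,st in blobs(im,(22,90,120),(35,255,255)): print("ring",ce,st,hit(C,*ce,18).round(1))
im=cv2.imread("pics/top0.png")
a=cv2.resize(im[120:280,230:420],None,fx=4,fy=4,interpolation=cv2.INTER_CUBIC); cv2.imwrite("pics/crop_top.png",a)
C=cam("top")
for n,p,z in [("dish",(249,181),20),("shk",(306,208.5),0+29),("riserTL",(288.5,191.5),25),("TR",(391,190),25),("BR",(393,229),25),("BL",(289,230),25)]: print(n,hit(C,*p,z).round(1))
C=cam("scene"); print("dish scene",hit(C,247.5,219,20).round(1))
E
```

```text
top cam pos [ 436.   -4. 1057.]
ring [372.  209.2] [362, 194, 27, 30, 328] [ 494.2 -339.    18. ]
ring [337.3 214.7] [326, 197, 29, 27, 210] [ 480.7 -241.1   18. ]
ring [299.2 215.3] [290, 199, 27, 25, 158] [ 481.2 -134.5   18. ]
scene cam pos [1152.   46.  766.]
ring [304.8 188.8] [291, 178, 29, 22, 333] [469.5 147.7  18. ]
ring [343.1 190.1] [329, 180, 29, 21, 339] [464.8 247.4  18. ]
ring [381.5 191.4] [368, 181, 29, 22, 371] [460.2 347.3  18. ]
dish [580.    3.7  20. ]
shk [ 499.1 -152.5   29. ]
riserTL [ 547.7 -105.8   25. ]
TR [ 546.5 -392.5   25. ]
BR [ 437.8 -392.3   25. ]
BL [ 440.8 -104.2   25. ]
dish scene [583.    7.1  20. ]
```

View pics/crop_top.png

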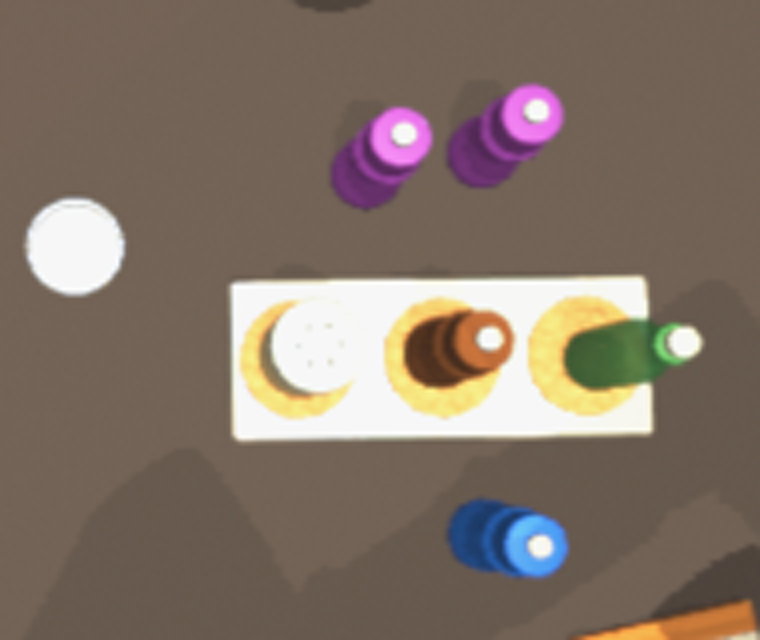

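The mill meant is the brown one on the riser's middle coaster, at (342,207). The purple ones at (325,160) and (355,152) and the blue one at (357,255) have the wrong colour and stand off the riser. From the robot's left to right the order is shaker, mill, oil. So the shaker goes to board y=-100, the mill to 0, and the oil with the dish to +100.

```bash
python3 -m crank '[{"linear":[0,0,-5],"turn":[0,0,-8]},{"linear":[0,0,-5],"turn":[0,0,-8]},{"linear":[0,0,-5],"turn":[0,0,-8]},{"linear":[0,0,-5],"turn":[0,0,-8]},{"linear":[0,0,-5],"turn":[0,0,-8]},{"linear":[0,0,-5],"turn":[0,0,-8]},{"linear":[0,0,-5],"turn":[0,0,-8]},{"linear":[0,0,-5],"turn":[0,0,-8]},{"linear":[0,0,-5],"turn":[0,0,-8]},{"linear":[0,0,0],"turn":[0,0,-0.4]}]' -1 40
python3 - <<'E'
from h import *
T=pose(); C=cam("top")
for n,p,z in [("millknob",(352.5,204.5),169),("oilcap",(401,205.75),194),("shktop",(308.75,206.25),129)]: print(n,hit(C,*p,z).round(1))
print(T.round(3)); print(go(T,581,-35,270,180))
E
```

```text
clock: 2.0
position: [166.8, -524.5, 271.1]
tool_rot: [-179.9, 0.0, -179.9]
ft_force: [0.9, -0.1, 0.0]
gripper_width: 85.3
millknob [ 498. -244.  169.]
oilcap [ 491.1 -350.3  194. ]
shktop [ 498.5 -145.1  129. ]
[[-1.00000e+00 -2.00000e-03  1.00000e-03  1.66752e+02]
 [-2.00000e-03  1.00000e+00 -1.00000e-03 -5.24480e+02]
 [-1.00000e-03 -1.00000e-03 -1.00000e+00  2.71096e+02]
 [ 0.00000e+00  0.00000e+00  0.00000e+00  1.00000e+00]]
(array([-415.3,  488.6,    0.7]), array([-0.08,  0.03,  0.12]))
```

```bash
python3 -m crank '[{"linear":[-33,22,0],"turn":[0,0,0]},{"linear":[-33,22,0],"turn":[0,0,0]},{"linear":[-33,22,0],"turn":[0,0,0]},{"linear":[-33,22,0],"turn":[0,0,0]},{"linear":[-33,22,0],"turn":[0,0,0]},{"linear":[-33,22,0],"turn":[0,0,0]},{"linear":[-33,22,0],"turn":[0,0,0]},{"linear":[-33,22,-5],"turn":[0,0,0]},{"linear":[-33,22,-10],"turn":[0,0,0]},{"linear":[-31,22,-15],"turn":[0,0,0]},{"linear":[0,0,0],"turn":[0,0,0]},{"linear":[0,0,0],"turn":[0,0,0]}]'
python3 - <<'E'
from h import *
T=pose(); im=imaging.snapshot("wrist"); cv2.imwrite("pics/w1.png",im); np.save("w1.npy",T)
C=cam("wrist",T); print(T[:3,3],C[3][:3,3])
for n,p in [("mill",(498,-244,169)),("oil",(491,-350,194)),("shk",(498.5,-145,129)),("coast_m",(493,-249,29))]: print(n,proj(C,p).round())
E
```

```text
clock: 3.2
position: [495.1, -303.4, 299.9]
tool_rot: [180.0, -0.0, 180.0]
ft_force: [-0.3, -0.1, 0.5]
gripper_width: 85.3
[ 495.08267772 -303.35905463  299.88350768] [ 494.80339273 -378.14662324  448.29670808]
mill [258. 240.]
oil [266. 135.]
shk [258. 300.]
coast_m [262. 194.]
```

View pics/w1.png

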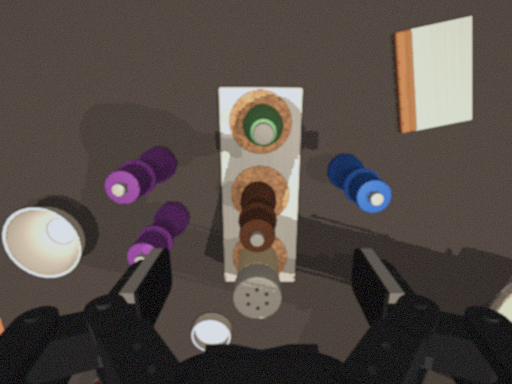

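```bash
python3 -m crank '[{"linear":[-8.6,28.3,0],"turn":[0,0,0]},{"linear":[-8.6,28.3,5],"turn":[0,0,0]},{"linear":[-8.6,28.3,5],"turn":[0,0,0]},{"linear":[-8.6,28.3,10],"turn":[0,0,0]},{"linear":[-8.6,28.3,10],"turn":[0,0,0]},{"linear":[-8.6,28.3,15],"turn":[0,0,0]},{"linear":[-8.6,28.3,15],"turn":[0,0,0]},{"linear":[-8.6,28.3,15],"turn":[0,0,0]},{"linear":[-8.6,28.3,15],"turn":[0,0,0]},{"linear":[-8.6,28.3,10],"turn":[0,0,0]},{"linear":[0,0,0],"turn":[0,0,0]},{"linear":[0,0,0],"turn":[0,0,0]}]'
python3 - <<'E'
from h import *
T=pose(); im=imaging.snapshot("wrist"); cv2.imwrite("pics/w2.png",im); np.save("w2.npy",T)
C=cam("wrist",T); print(T[:3,3])
r=spotter.recognise("wrist","dish"); print(r); print(spotter.place_of("wrist","dish"))
for d in r[:1]: print(hit(C,d["box"][0],d["box"][1],12))
print(proj(C,(581.5,5.5,20)))
E
```

```text
clock: 4.45
position: [579.7, -21.7, 200.0]
tool_rot: [-180.0, -0.1, 180.0]
ft_force: [-0.6, -0.2, 0.9]
gripper_width: 85.4
[579.72530977 -21.67477061 200.04417035]
[{'box': [259.8, 193.7, 59.6, 62.5], 'conf': 0.58}]
[{'position': [192.0, 261.1], 'conf': 0.87}]
[580.63784236   7.18647226  12.        ]
[259.00182874 194.36566115]
```

View pics/w2.png

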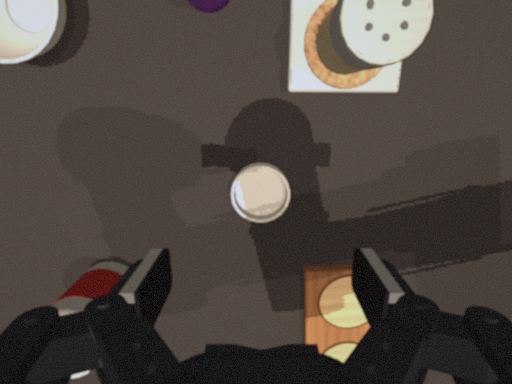

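```bash
python3 -m crank '[{"linear":[-0.3,9,10],"turn":[0,0,0]},{"linear":[-0.3,9,20],"turn":[0,0,0]},{"linear":[0,9.2,30],"turn":[0,0,0]},{"linear":[0,0,30],"turn":[0,0,0]},{"linear":[0,0,30],"turn":[0,0,0]},{"linear":[0,0,25],"turn":[0,0,0]},{"linear":[0,0,20],"turn":[0,0,0]},{"linear":[0,0,10],"turn":[0,0,0]},{"linear":[0,0,4],"turn":[0,0,0]},{"linear":[0,0,2],"turn":[0,0,0]},{"linear":[0,0,0],"turn":[0,0,0]},{"linear":[0,0,0],"turn":[0,0,0]}]'
python3 - <<'E'
from h import *
im=imaging.snapshot("scene"); cv2.imwrite("pics/s3.png",cv2.resize(im[150:290,170:330],None,fx=4,fy=4)); print(robot.observe()["position"],robot.observe()["ft_force"])
E
```

```text
clock: 5.8
position: [581.6, 6.4, 20.4]
tool_rot: [180.0, 0.1, -180.0]
ft_force: [0.3, 0.3, 0.1]
gripper_width: 85.7
[581.5421859    6.44209561  20.29328554] [-0.69695255 -0.32519809 -0.34658261]
```

View pics/s3.png

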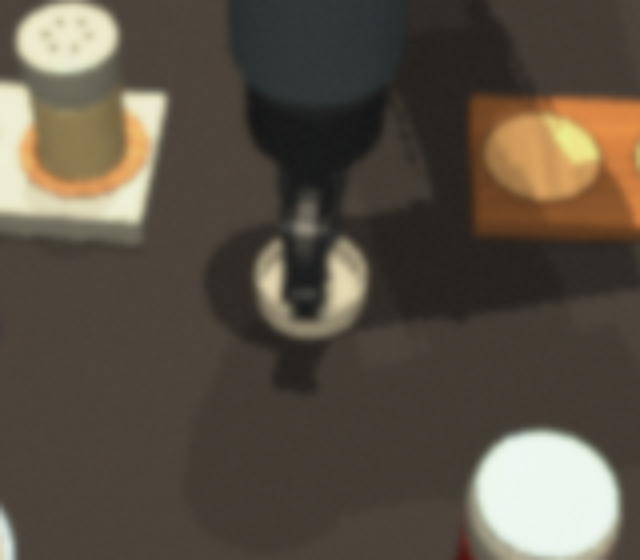

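```bash
python3 -m crank '[{"linear":[0.6,0,2.5],"turn":[0,0,0]},{"linear":[0.6,0,2.5],"turn":[0,0,0]},{"linear":[0,0,0],"turn":[0,0,0]}]' ; python3 -m crank '[{"linear":[0,0,0],"turn":[0,0,0]},{"linear":[0,0,0],"turn":[0,0,0]},{"linear":[0,0,0],"turn":[0,0,0]},{"linear":[0,0,0],"turn":[0,0,0]},{"linear":[0,0,0],"turn":[0,0,0]},{"linear":[0,0,0],"turn":[0,0,0]},{"linear":[0,0,0],"turn":[0,0,0]},{"linear":[0,0,0],"turn":[0,0,0]}]' 1 30
```

```text
clock: 6.15
position: [579.3, 6.2, 14.0]
tool_rot: [-180.0, -0.0, -180.0]
ft_force: [0.2, -0.1, -0.3]
gripper_width: 85.4
clock: 6.95
position: [579.7, 6.3, 14.4]
tool_rot: [-180.0, -0.0, -180.0]
ft_force: [-0.3, -0.9, -1.2]
gripper_width: 0.0
```

```bash
python3 - <<'E'
from h import *
im=imaging.snapshot("scene"); cv2.imwrite("pics/s4.png",cv2.resize(im[150:290,170:330],None,fx=4,fy=4)); print(robot.observe()["position"],robot.observe()["ft_force"],robot.observe()["gripper_width"])
E
```

```text
[579.72338024   6.31213169  14.40625213] [-0.69275982  0.33880887  0.14772826] -0.02697573162350409
```

View pics/s4.png

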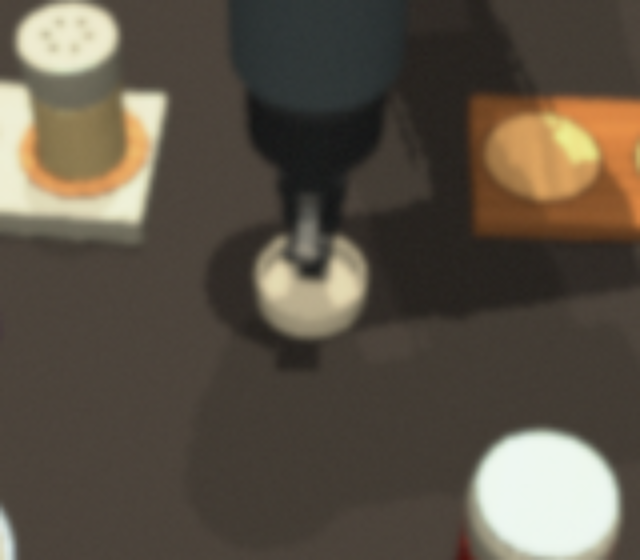

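The fingers closed above the rim: open, the tips stand about 11 mm farther back than I took them to. I'll raise, open and go deeper.

```bash
python3 -m crank '[{"linear":[0,0,-15],"turn":[0,0,0]},{"linear":[0,0,-15],"turn":[0,0,0]},{"linear":[0,0,-5],"turn":[0,0,0]}]'; python3 -m crank '[{"linear":[0,0,0],"turn":[0,0,0]},{"linear":[0,0,0],"turn":[0,0,0]},{"linear":[0,0,0],"turn":[0,0,0]},{"linear":[0,0,0],"turn":[0,0,0]},{"linear":[0,0,0],"turn":[0,0,0]},{"linear":[0,0,0],"turn":[0,0,0]}]' -1
python3 -m crank '[{"linear":[0,0,15],"turn":[0,0,0]},{"linear":[0,0,15],"turn":[0,0,0]},{"linear":[0,0,5],"turn":[0,0,0]},{"linear":[0,0,3],"turn":[0,0,0]},{"linear":[0,0,3],"turn":[0,0,0]},{"linear":[0,0,0],"turn":[0,0,0]}]'
python3 - <<'E'
from h import *
im=imaging.snapshot("scene"); cv2.imwrite("pics/s5.png",cv2.resize(im[180:260,200:300],None,fx=7,fy=7,interpolation=cv2.INTER_CUBIC))
im=imaging.snapshot("wrist"); cv2.imwrite("pics/w5.png",im)
E
```

```text
clock: 7.3
position: [580.8, 6.4, 50.9]
tool_rot: [180.0, 0.2, -179.9]
ft_force: [0.0, 1.5, 1.1]
gripper_width: -0.0
clock: 7.9
position: [579.6, 6.3, 49.2]
tool_rot: [-180.0, -0.0, -180.0]
ft_force: [0.1, -0.1, 0.1]
gripper_width: 84.8
clock: 8.5
position: [579.9, 6.3, 8.5]
tool_rot: [180.0, 0.0, -180.0]
ft_force: [0.4, 0.3, -0.4]
gripper_width: 85.4
```

View pics/w5.png

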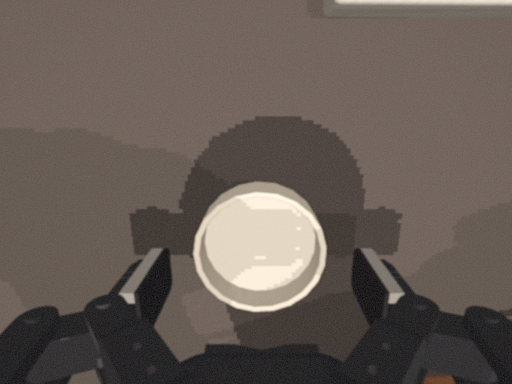

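```bash
python3 -m crank '[{"linear":[0,0.2,3],"turn":[0,0,0]},{"linear":[0,0,3],"turn":[0,0,0]},{"linear":[0,0,2],"turn":[0,0,0]},{"linear":[0,0,0],"turn":[0,0,0]}]'; python3 -m crank '[{"linear":[0,0,0],"turn":[0,0,0]},{"linear":[0,0,0],"turn":[0,0,0]},{"linear":[0,0,0],"turn":[0,0,0]},{"linear":[0,0,0],"turn":[0,0,0]},{"linear":[0,0,0],"turn":[0,0,0]},{"linear":[0,0,0],"turn":[0,0,0]}]' 1 30
```

```text
clock: 9.0
position: [579.4, 6.5, -0.0]
tool_rot: [-180.0, -0.0, -180.0]
ft_force: [1.3, 0.2, 0.5]
gripper_width: 85.4
clock: 9.6
position: [580.1, 6.5, 1.0]
tool_rot: [-180.0, 0.1, -179.9]
ft_force: [-2.1, 0.1, 4.8]
gripper_width: 63.8
```

```bash
python3 -m crank '[{"linear":[0,0,-3],"turn":[0,0,0]},{"linear":[0,0,-7],"turn":[0,0,0]},{"linear":[0,0,-15],"turn":[0,0,0]},{"linear":[0,0,-20],"turn":[0,0,0]},{"linear":[0,0,-20],"turn":[0,0,0]},{"linear":[0,0,-10],"turn":[0,0,0]},{"linear":[0,0,0],"turn":[0,0,0]}]'
python3 - <<'E'
from h import *
im=imaging.snapshot("wrist"); cv2.imwrite("pics/w6.png",im)
E
```

```text
clock: 10.3
position: [580.7, 6.8, 76.8]
tool_rot: [180.0, 0.2, -180.0]
ft_force: [1.5, 0.7, -1.0]
gripper_width: 64.0
```

View pics/w6.png

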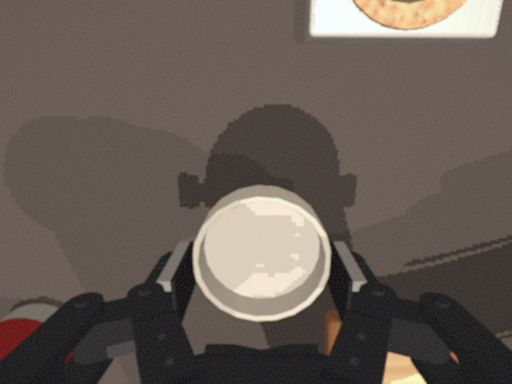

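```bash
python3 -m crank '[{"linear":[4,10,-15],"turn":[0,0,0]},{"linear":[8,22,-20],"turn":[0,0,0]},{"linear":[12,36,-20],"turn":[0,0,0]},{"linear":[12,42,-20],"turn":[0,0,0]},{"linear":[14,45,-20],"turn":[0,0,0]},{"linear":[14,45,-15],"turn":[0,0,0]},{"linear":[14,45,-13],"turn":[0,0,0]},{"linear":[14,45,0],"turn":[0,0,0]},{"linear":[12,42,0],"turn":[0,0,0]},{"linear":[10,35,0],"turn":[0,0,0]},{"linear":[6,20,0],"turn":[0,0,0]},{"linear":[0,6,0],"turn":[0,0,0]}]'
python3 -m crank '[{"linear":[0,0,0],"turn":[0,0,0]},{"linear":[0,0,0],"turn":[0,0,0]}]'
python3 - <<'E'
from h import *
T=pose(); im=imaging.snapshot("wrist"); cv2.imwrite("pics/w7.png",im); np.save("w7.npy",T); C=cam("wrist",T); print(T[:3,3])
for n,p in [("L",(460.2,347.3,18)),("M",(464.8,247.4,18))]: print(n,proj(C,p).round(1))
Ct=cam("top")
for p in [(126,227),(162.5,224.5),(198.5,222)]: print(hit(Ct,*p,18).round(1))
for ce,st in blobs(im,(20,60,80),(40,255,255),300): print(ce,st,hit(C,*ce,18).round(1))
E
```

```text
clock: 11.55
position: [458.5, 399.9, 196.1]
tool_rot: [-179.9, -0.1, -179.8]
ft_force: [-0.4, -0.6, -0.7]
gripper_width: 64.1
clock: 11.75
position: [460.2, 397.3, 197.5]
tool_rot: [-179.9, -0.0, 180.0]
ft_force: [0.1, -1.0, -0.8]
gripper_width: 64.3
[460.18023974 397.27099515 197.52531114]
L [260.7 123.5]
M [255.8  15.1]
[458.2 346.9  18. ]
[463.1 246.   18. ]
[468.  146.2  18. ]
[259.9  96.8] [225, 85, 65, 45, 518] [461.  320.9  18. ]
```

View pics/w7.png

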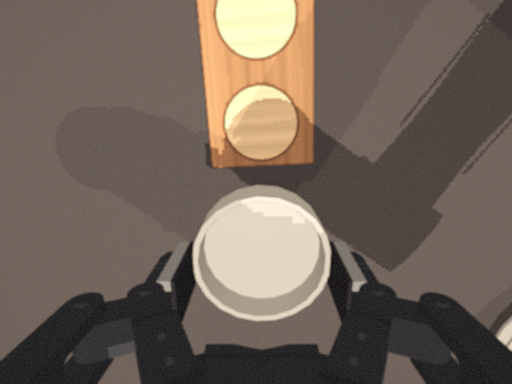

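```bash
python3 -m crank '[{"linear":[0,-8,10],"turn":[0,0,0]},{"linear":[0,-12,20],"turn":[0,0,0]},{"linear":[0,-12,25],"turn":[0,0,0]},{"linear":[0,-10,25],"turn":[0,0,0]},{"linear":[0,-6,25],"turn":[0,0,0]},{"linear":[0,0,25],"turn":[0,0,0]},{"linear":[0,0,20],"turn":[0,0,0]},{"linear":[0,0,12],"turn":[0,0,0]},{"linear":[0,0,6],"turn":[0,0,0]},{"linear":[0,0,4],"turn":[0,0,0]},{"linear":[0,0,2],"turn":[0,0,0]},{"linear":[0,0,0],"turn":[0,0,0]}]'
python3 -c "
from h import *
for i in range(1): print(robot.observe()['position'],robot.observe()['ft_force'])"
python3 -m crank '[{"linear":[0,0,1],"turn":[0,0,0]},{"linear":[0,0,1],"turn":[0,0,0]},{"linear":[0,0,1],"turn":[0,0,0]},{"linear":[0,0,0],"turn":[0,0,0]}]'
python3 -m crank '[{"linear":[0,0,1],"turn":[0,0,0]},{"linear":[0,0,1],"turn":[0,0,0]},{"linear":[0,0,0],"turn":[0,0,0]}]'
```

```text
clock: 13.0
position: [460.1, 350.7, 24.5]
tool_rot: [180.0, 0.0, -180.0]
ft_force: [0.7, 0.5, -0.9]
gripper_width: 64.2
[460.1355997 350.6750973  24.4545079] [ 0.6693593   0.47627621 -0.92904287]
clock: 13.4
position: [459.8, 350.4, 20.9]
tool_rot: [-180.0, -0.0, -180.0]
ft_force: [0.2, 0.1, -1.6]
gripper_width: 64.1
clock: 13.7
position: [459.9, 350.4, 19.2]
tool_rot: [180.0, 0.0, -180.0]
ft_force: [-1.7, -1.2, 0.7]
gripper_width: 64.1
```

```bash
python3 -m crank '[{"linear":[0,-0.5,0.7],"turn":[0,0,0]},{"linear":[0,0,0.5],"turn":[0,0,0]},{"linear":[0,0,0],"turn":[0,0,0]}]'; python3 -m crank '[{"linear":[0,0,0],"turn":[0,0,0]},{"linear":[0,0,0],"turn":[0,0,0]},{"linear":[0,0,0],"turn":[0,0,0]},{"linear":[0,0,0],"turn":[0,0,0]},{"linear":[0,0,0],"turn":[0,0,0]}]' -1
python3 -m crank '[{"linear":[0,0,-5],"turn":[0,0,0]},{"linear":[0,0,-15],"turn":[0,0,0]},{"linear":[0,-5,-25],"turn":[0,0,0]},{"linear":[0,-10,-35],"turn":[0,0,0]},{"linear":[0,-10,-35],"turn":[0,0,0]},{"linear":[0,-10,-30],"turn":[0,0,0]},{"linear":[0,-10,-15],"turn":[0,0,0]},{"linear":[0,0,0],"turn":[0,0,0]},{"linear":[0,0,0],"turn":[0,0,0]}]'
python3 - <<'E'
from h import *
T=pose(); im=imaging.snapshot("wrist"); cv2.imwrite("pics/w8.png",cv2.resize(im[90:290,160:360],None,fx=3,fy=3,interpolation=cv2.INTER_CUBIC)); np.save("w8.npy",T); C=cam("wrist",T); print(T[:3,3])
print(proj(C,(459.7,346.5,18)),proj(C,(459.7,346.5,38)))
E
```

```text
clock: 14.0
position: [459.9, 350.5, 19.0]
tool_rot: [179.9, 0.1, -179.9]
ft_force: [-4.2, -0.9, 8.6]
gripper_width: 64.3
clock: 14.5
position: [459.8, 349.8, 17.6]
tool_rot: [-180.0, -0.0, -180.0]
ft_force: [1.3, 0.0, 0.4]
gripper_width: 85.2
clock: 15.4
position: [459.7, 304.9, 177.6]
tool_rot: [180.0, -0.0, -180.0]
ft_force: [-0.3, -0.2, -0.6]
gripper_width: 85.4
[459.66521591 304.93281666 177.59331738]
[260.66067178 212.81547512] [260.6364663  219.89561644]
```

View pics/w8.png

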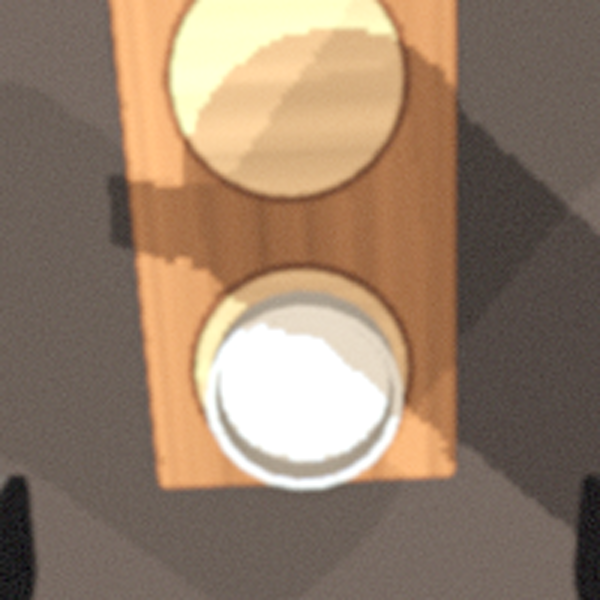

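The dish sits about 1.5 mm off the ring centre, which is fine. Next is the oil bottle.

```bash
python3 -m crank '[{"linear":[0,-12,-20],"turn":[0,0,0]},{"linear":[0,-25,-30],"turn":[0,0,0]},{"linear":[0,-35,-30],"turn":[0,0,0]},{"linear":[-4,-40,-10],"turn":[0,0,0]},{"linear":[-4,-40,-2],"turn":[0,0,0]},{"linear":[-4,-40,0],"turn":[0,0,0]},{"linear":[-4,-40,0],"turn":[0,0,0]},{"linear":[-4,-40,0],"turn":[0,0,0]},{"linear":[-4,-40,0],"turn":[0,0,0]},{"linear":[-4,-40,0],"turn":[0,0,0]},{"linear":[-4,-40,0],"turn":[0,0,0]},{"linear":[0,-40,0],"turn":[0,0,0]}]' -1
python3 -m crank '[{"linear":[0,-40,0],"turn":[0,0,0]},{"linear":[0,-40,0],"turn":[0,0,0]},{"linear":[0,-40,0],"turn":[0,0,0]},{"linear":[0,-40,0],"turn":[0,0,0]},{"linear":[0,-35,0],"turn":[0,0,0]},{"linear":[0,-20,0],"turn":[0,0,0]},{"linear":[0,-10,0],"turn":[0,0,0]},{"linear":[0,0,0],"turn":[0,0,0]},{"linear":[0,0,0],"turn":[0,0,0]},{"linear":[0,0,0],"turn":[0,0,0]}]'
python3 - <<'E'
from h import *
T=pose(); im=imaging.snapshot("wrist"); cv2.imwrite("pics/w9.png",im); np.save("w9.npy",T); C=cam("wrist",T); print(T[:3,3])
print(proj(C,(492,-352,194)),proj(C,(492,-349,29)))
E
```

```text
clock: 16.65
position: [492.0, -128.3, 268.0]
tool_rot: [180.0, -0.2, -179.9]
ft_force: [1.6, -0.5, 0.3]
gripper_width: 85.6
clock: 17.65
position: [492.6, -350.9, 269.9]
tool_rot: [180.0, 0.0, -179.9]
ft_force: [-0.6, 0.7, 0.1]
gripper_width: 85.7
[ 492.59166089 -350.92083423  269.86406053]
[261.43585157 199.3483211 ] [261.33296297 161.20263799]
```

View pics/w9.png

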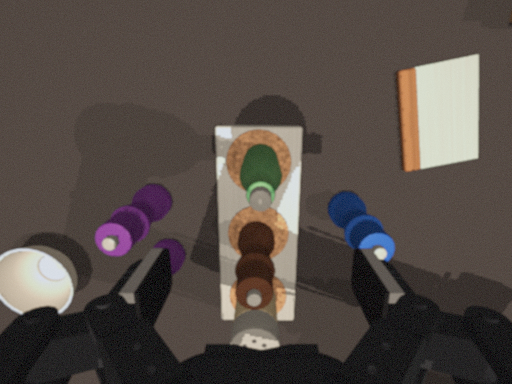

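```bash
python3 -m crank '[{"linear":[0,0,10],"turn":[0,0,0]},{"linear":[0,0,20],"turn":[0,0,0]},{"linear":[0,0,25],"turn":[0,0,0]},{"linear":[0,0,25],"turn":[0,0,0]},{"linear":[0,0,20],"turn":[0,0,0]},{"linear":[0,0,12],"turn":[0,0,0]},{"linear":[0,0,6],"turn":[0,0,0]},{"linear":[0,0,2],"turn":[0,0,0]},{"linear":[0,0,0],"turn":[0,0,0]},{"linear":[0,0,0],"turn":[0,0,0]}]'
python3 -m crank '[{"linear":[0,0,0],"turn":[0,0,0]},{"linear":[0,0,0],"turn":[0,0,0]},{"linear":[0,0,0],"turn":[0,0,0]},{"linear":[0,0,0],"turn":[0,0,0]},{"linear":[0,0,0],"turn":[0,0,0]},{"linear":[0,0,0],"turn":[0,0,0]},{"linear":[0,0,0],"turn":[0,0,0]},{"linear":[0,0,0],"turn":[0,0,0]}]' 1 50
```

```text
clock: 18.7
position: [492.8, -352.4, 150.8]
tool_rot: [-179.9, 0.1, -180.0]
ft_force: [-0.5, 0.5, 0.1]
gripper_width: 85.5
clock: 19.5
position: [492.6, -352.2, 150.0]
tool_rot: [-180.0, 0.0, -180.0]
ft_force: [0.6, 0.7, 3.1]
gripper_width: 22.0
```

```bash
python3 -m crank '[{"linear":[0,0,-3],"turn":[0,0,0]},{"linear":[0,0,-8],"turn":[0,0,0]},{"linear":[0,0,-15],"turn":[0,0,0]},{"linear":[0,0,-22],"turn":[0,0,0]},{"linear":[0,0,-25],"turn":[0,0,0]},{"linear":[0,0,-25],"turn":[0,0,0]},{"linear":[0,0,-25],"turn":[0,0,0]},{"linear":[0,0,-20],"turn":[0,0,0]},{"linear":[0,0,-12],"turn":[0,0,0]},{"linear":[0,0,-5],"turn":[0,0,0]},{"linear":[0,0,0],"turn":[0,0,0]}]'
python3 -m crank '[{"linear":[0,5,0],"turn":[0,0,0]},{"linear":[0,12,0],"turn":[0,0,0]},{"linear":[0,20,0],"turn":[0,0,0]},{"linear":[2,28,0],"turn":[0,0,0]},{"linear":[3,34,0],"turn":[0,0,0]},{"linear":[3,36,0],"turn":[0,0,0]},{"linear":[3,36,0],"turn":[0,0,0]},{"linear":[3,36,0],"turn":[0,0,0]},{"linear":[3,36,0],"turn":[0,0,0]},{"linear":[3,36,0],"turn":[0,0,0]},{"linear":[3,36,0],"turn":[0,0,0]},{"linear":[3,36,0],"turn":[0,0,0]}]'
python3 -m crank '[{"linear":[3,36,0],"turn":[0,0,0]},{"linear":[3,36,0],"turn":[0,0,0]},{"linear":[0,36,0],"turn":[0,0,0]},{"linear":[0,36,0],"turn":[0,0,0]},{"linear":[0,36,0],"turn":[0,0,0]},{"linear":[0,36,0],"turn":[0,0,0]},{"linear":[0,36,0],"turn":[0,0,0]},{"linear":[0,32,0],"turn":[0,0,0]},{"linear":[0,24,0],"turn":[0,0,0]},{"linear":[0,16,0],"turn":[0,0,0]},{"linear":[0,10,0],"turn":[0,0,0]},{"linear":[0,5,0],"turn":[0,0,0]}]'
python3 -m crank '[{"linear":[0,0,0],"turn":[0,0,0]},{"linear":[0,0,0],"turn":[0,0,0]}]'
```

```text
clock: 20.6
position: [492.3, -352.0, 309.9]
tool_rot: [180.0, 0.0, -180.0]
ft_force: [0.3, -0.0, -4.5]
gripper_width: 22.4
clock: 21.8
position: [464.7, 0.8, 309.3]
tool_rot: [180.0, -0.0, -179.9]
ft_force: [1.4, -0.0, -3.8]
gripper_width: 22.4
clock: 23.0
position: [459.5, 338.3, 309.4]
tool_rot: [-180.0, -0.0, -179.9]
ft_force: [1.0, -1.1, -4.4]
gripper_width: 22.3
clock: 23.2
position: [460.0, 337.1, 310.0]
tool_rot: [-180.0, 0.0, 180.0]
ft_force: [-0.6, -0.4, -3.2]
gripper_width: 22.0
```

```bash
python3 -m crank '[{"linear":[0.5,4,10],"turn":[0,0,0]},{"linear":[0,5.3,20],"turn":[0,0,0]},{"linear":[0,0,25],"turn":[0,0,0]},{"linear":[0,0,25],"turn":[0,0,0]},{"linear":[0,0,25],"turn":[0,0,0]},{"linear":[0,0,15],"turn":[0,0,0]},{"linear":[0,0,6],"turn":[0,0,0]},{"linear":[0,0,0],"turn":[0,0,0]},{"linear":[0,0,0],"turn":[0,0,0]}]'
python3 - <<'E'
from h import *
T=pose(); a=imaging.snapshot("wrist"); np.save("w10.npy",T); print(T[:3,3])
b=imaging.snapshot("scene")
u=cv2.resize(a[60:300,130:390],(390,360),interpolation=cv2.INTER_CUBIC); v=cv2.resize(b[110:230,310:440],(390,360),interpolation=cv2.INTER_CUBIC)
cv2.imwrite("pics/c10.png",np.hstack([u,v]))
E
```

```text
clock: 24.1
position: [459.8, 347.3, 184.7]
tool_rot: [179.9, 0.1, -180.0]
ft_force: [0.3, 1.0, -3.6]
gripper_width: 22.2
[459.83291293 347.33447107 184.65019133]
```

View pics/c10.png

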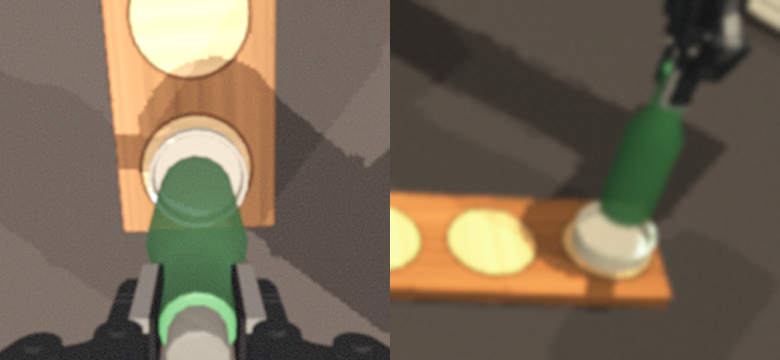

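```bash
python3 - <<'E'
from h import *
T=np.load("w10.npy"); C=cam("wrist",T); S=cam("scene")
for d in (-1.5,0,1.5):
  for tilt in (-4,0,4):   # base shift toward +y by rotation about pinch
    th=np.radians(tilt)
    def P(dy,h): # dy radial, h above underside; pinch at h=121
        z=h-130; return np.array([459.8,347.3+d+dy*np.cos(th)-z*np.sin(th),184.7+9+z*np.cos(th)+dy*np.sin(th)])
    w=proj(C,P(-22,0)); 
    # scene: base centre, body top centre
    q0=proj(S,P(0,10)); q1=proj(S,P(0,80))
    print(d,tilt,"wrist crop row",((w[1]-60)*1.5).round(), "scene slope",((q1-q0)[0]/-(q1-q0)[1]).round(3),"base",((q0-[310,110])*3+[390,0]).round())
E
```

```text
-1.5 -4 wrist crop row 134.0 scene slope 0.505 base [611. 199.]
-1.5 0 wrist crop row 149.0 scene slope 0.409 base [621. 199.]
-1.5 4 wrist crop row 163.0 scene slope 0.315 base [631. 200.]
0 -4 wrist crop row 136.0 scene slope 0.507 base [613. 199.]
0 0 wrist crop row 151.0 scene slope 0.411 base [623. 200.]
0 4 wrist crop row 166.0 scene slope 0.317 base [633. 200.]
1.5 -4 wrist crop row 139.0 scene slope 0.509 base [614. 199.]
1.5 0 wrist crop row 154.0 scene slope 0.413 base [624. 200.]
1.5 4 wrist crop row 168.0 scene slope 0.318 base [635. 200.]
```

```bash
python3 -m crank '[{"linear":[0,0,4],"turn":[1,0,0]},{"linear":[0,0,10],"turn":[1,0,0]},{"linear":[0,0,10],"turn":[0,0,0]},{"linear":[0,0,6],"turn":[0,0,0]},{"linear":[0,0,3],"turn":[0,0,0]},{"linear":[0,0,2],"turn":[0,0,0]},{"linear":[0,0,1],"turn":[0,0,0]},{"linear":[0,0,0],"turn":[0,0,0]}]'
python3 -m crank '[{"linear":[0,0,1],"turn":[0,0,0]},{"linear":[0,0,1],"turn":[0,0,0]},{"linear":[0,0,1],"turn":[0,0,0]},{"linear":[0,0,0],"turn":[0,0,0]}]'
python3 -m crank '[{"linear":[0,0,1],"turn":[0,0,0]},{"linear":[0,0,0],"turn":[0,0,0]}]'
```

```text
clock: 25.0
position: [459.5, 346.3, 147.9]
tool_rot: [-178.0, 0.0, -180.0]
ft_force: [0.4, 0.2, -3.5]
gripper_width: 22.2
clock: 25.4
position: [459.3, 346.1, 144.7]
tool_rot: [-178.0, -0.0, -180.0]
ft_force: [0.2, -0.5, -3.9]
gripper_width: 22.3
clock: 25.6
position: [459.7, 346.2, 144.5]
tool_rot: [-178.0, 0.1, -180.0]
ft_force: [-1.3, -0.7, 0.9]
gripper_width: 22.7
```

```bash
python3 -m crank '[{"linear":[0,0,0.5],"turn":[0,0,0]},{"linear":[0,0,0],"turn":[0,0,0]},{"linear":[0,0,0],"turn":[0,0,0]}]'
python3 -m crank '[{"linear":[0,0,0],"turn":[0,0,0]},{"linear":[0,0,0],"turn":[0,0,0]},{"linear":[0,0,0],"turn":[0,0,0]},{"linear":[0,0,0],"turn":[0,0,0]},{"linear":[0,0,0],"turn":[0,0,0]}]' -1 
python3 -m crank '[{"linear":[0,0,-5],"turn":[0,0,0]},{"linear":[0,0,-15],"turn":[0,0,0]},{"linear":[0,0,-25],"turn":[0,0,0]},{"linear":[0,0,-30],"turn":[-1,0,0]},{"linear":[0,0,-30],"turn":[-1,0,0]},{"linear":[0,0,-20],"turn":[0,0,0]},{"linear":[0,-15,0],"turn":[0,0,0]},{"linear":[0,-25,0],"turn":[0,0,0]},{"linear":[0,0,0],"turn":[0,0,0]},{"linear":[0,0,0],"turn":[0,0,0]}]'
python3 - <<'E'
from h import *
T=pose(); a=imaging.snapshot("wrist"); np.save("w11.npy",T); C=cam("wrist",T); print(T[:3,3])
b=imaging.snapshot("scene")
cv2.imwrite("pics/w11.png",a)
u=a[60:360,100:420]; v=cv2.resize(b[110:230,310:440],(325,300),interpolation=cv2.INTER_CUBIC)
cv2.imwrite("pics/c11.png",np.hstack([u,v])); print(proj(C,(459.2,347,188))-[100,60])
E
```

```text
clock: 25.9
position: [459.8, 346.3, 144.4]
tool_rot: [-178.1, 0.1, -180.0]
ft_force: [-1.3, -0.2, 5.5]
gripper_width: 22.4
clock: 26.4
position: [459.3, 346.1, 143.1]
tool_rot: [-178.0, -0.0, -180.0]
ft_force: [0.0, 0.2, -0.2]
gripper_width: 85.1
clock: 27.4
position: [459.2, 308.5, 268.0]
tool_rot: [-180.0, -0.0, 180.0]
ft_force: [0.2, -0.1, -0.7]
gripper_width: 85.2
[459.21894842 308.53041452 268.02369606]
[160.62011486 183.96353616]
```

View pics/c11.png

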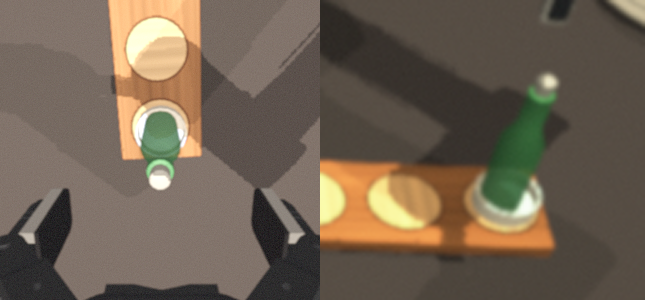

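```bash
python3 -m crank '[{"linear":[0,-15,0],"turn":[0,0,0]},{"linear":[0,-30,0],"turn":[0,0,0]},{"linear":[-5,-40,0],"turn":[0,0,0]},{"linear":[-5,-40,0],"turn":[0,0,0]},{"linear":[-5,-40,0],"turn":[0,0,0]},{"linear":[-5,-40,0],"turn":[0,0,0]},{"linear":[-5,-40,0],"turn":[0,0,0]},{"linear":[-5,-40,0],"turn":[0,0,0]},{"linear":[-5,-40,0],"turn":[0,0,0]},{"linear":[-4,-40,0],"turn":[0,0,0]},{"linear":[0,-40,0],"turn":[0,0,0]},{"linear":[0,-40,0],"turn":[0,0,0]}]'
python3 -m crank '[{"linear":[0,-40,0],"turn":[0,0,0]},{"linear":[0,-35,0],"turn":[0,0,0]},{"linear":[0,-20,0],"turn":[0,0,0]},{"linear":[0,-12,0],"turn":[0,0,0]},{"linear":[0,0,0],"turn":[0,0,0]},{"linear":[0,0,0],"turn":[0,0,0]},{"linear":[0,0,0],"turn":[0,0,0]}]'
python3 - <<'E'
from h import *
T=pose(); a=imaging.snapshot("wrist"); C=cam("wrist",T); print(T[:3,3])
p=proj(C,(498.5,-244,169)); print("pred knob",p)
cv2.imwrite("pics/w12.png",a)
# brown head: dark-brown blob top, knob = greyish blob near the prediction
c0,r0=p.astype(int); g=cv2.cvtColor(a,cv2.COLOR_BGR2HSV)[r0-15:r0+16,c0-15:c0+16]
m=((g[...,1]<90)&(g[...,2]>90)).astype(np.uint8); n,l,st,ce=cv2.connectedComponentsWithStats(m)
print([( (ce[i]+[c0-15,r0-15]).round(1),st[i].tolist()) for i in range(1,n)])
print(spotter.recognise("wrist","mill"))
E
```

```text
clock: 28.7
position: [498.2, -137.5, 268.0]
tool_rot: [-180.0, -0.0, -179.9]
ft_force: [0.8, 0.1, 0.5]
gripper_width: 85.4
clock: 29.4
position: [498.8, -241.8, 268.3]
tool_rot: [180.0, 0.0, -179.9]
ft_force: [0.9, 0.5, -0.1]
gripper_width: 85.5
[ 498.82508084 -241.83427104  268.3370098 ]
pred knob [261.10499743 189.33131709]
[(array([260.2, 188.8]), [6, 6, 17, 18, 247]), (array([275.7, 200.5]), [29, 25, 2, 4, 6]), (array([246.2, 201.6]), [0, 26, 2, 4, 5])]
[{'box': [378.5, 135.2, 80.4, 50.5], 'conf': 0.94}, {'box': [129.1, 127.7, 89.1, 46.8], 'conf': 0.92}, {'box': [147.6, 201.6, 72.9, 65.9], 'conf': 0.74}, {'box': [260.2, 173.6, 46.2, 70.0], 'conf': 0.58}]
```

```bash
python3 -m crank '[{"linear":[-0.5,-2.4,10],"turn":[0,0,0]},{"linear":[0,0,20],"turn":[0,0,0]},{"linear":[0,0,27],"turn":[0,0,0]},{"linear":[0,0,27],"turn":[0,0,0]},{"linear":[0,0,24],"turn":[0,0,0]},{"linear":[0,0,16],"turn":[0,0,0]},{"linear":[0,0,10],"turn":[0,0,0]},{"linear":[0,0,4],"turn":[0,0,0]},{"linear":[0,0,0],"turn":[0,0,0]},{"linear":[0,0,0],"turn":[0,0,0]}]'
python3 -m crank '[{"linear":[0,0,0],"turn":[0,0,0]},{"linear":[0,0,0],"turn":[0,0,0]},{"linear":[0,0,0],"turn":[0,0,0]},{"linear":[0,0,0],"turn":[0,0,0]},{"linear":[0,0,0],"turn":[0,0,0]},{"linear":[0,0,0],"turn":[0,0,0]},{"linear":[0,0,0],"turn":[0,0,0]},{"linear":[0,0,0],"turn":[0,0,0]}]' 1 50
```

```text
clock: 30.5
position: [499.8, -245.3, 131.1]
tool_rot: [-180.0, 0.1, -179.9]
ft_force: [1.1, 0.0, 0.6]
gripper_width: 85.3
clock: 31.3
position: [499.7, -245.4, 130.8]
tool_rot: [-180.0, 0.1, -180.0]
ft_force: [-0.1, -1.4, 5.1]
gripper_width: 36.5
```

```bash
python3 -m crank '[{"linear":[0,0,-3],"turn":[0,0,0]},{"linear":[0,0,-8],"turn":[0,0,0]},{"linear":[0,0,-15],"turn":[0,0,0]},{"linear":[0,0,-22],"turn":[0,0,0]},{"linear":[0,0,-25],"turn":[0,0,0]},{"linear":[0,0,-25],"turn":[0,0,0]},{"linear":[0,5,-15],"turn":[0,0,0]},{"linear":[0,10,-7],"turn":[0,0,0]},{"linear":[0,18,0],"turn":[0,0,0]},{"linear":[3,26,0],"turn":[0,0,0]},{"linear":[3,32,0],"turn":[0,0,0]},{"linear":[3,36,0],"turn":[0,0,0]}]'
python3 -m crank '[{"linear":[3,36,0],"turn":[0,0,0]},{"linear":[3,36,0],"turn":[0,0,0]},{"linear":[3,36,0],"turn":[0,0,0]},{"linear":[3,36,0],"turn":[0,0,0]},{"linear":[3,36,0],"turn":[0,0,0]},{"linear":[3,36,0],"turn":[0,0,0]},{"linear":[3,36,0],"turn":[0,0,0]},{"linear":[3,36,0],"turn":[0,0,0]},{"linear":[2,30,0],"turn":[0,0,0]},{"linear":[0,22,0],"turn":[0,0,0]},{"linear":[0,14,0],"turn":[0,0,0]},{"linear":[0,8,0],"turn":[0,0,0]}]'
python3 -m crank '[{"linear":[0,0,10],"turn":[0,0,0]},{"linear":[0,0,20],"turn":[0,0,0]},{"linear":[0,0,25],"turn":[0,0,0]},{"linear":[0,0,15],"turn":[0,0,0]},{"linear":[0,0,5],"turn":[0,0,0]},{"linear":[0,0,0],"turn":[0,0,0]},{"linear":[0,0,0],"turn":[0,0,0]}]'
```

```text
clock: 32.5
position: [489.0, -116.7, 249.0]
tool_rot: [180.0, -0.2, 180.0]
ft_force: [0.0, 0.3, -3.1]
gripper_width: 36.4
clock: 33.7
position: [463.2, 244.7, 249.3]
tool_rot: [-179.9, -0.1, -179.9]
ft_force: [0.1, 0.1, -2.6]
gripper_width: 36.8
clock: 34.4
position: [464.5, 243.6, 176.1]
tool_rot: [180.0, 0.1, -180.0]
ft_force: [-0.8, 0.8, -2.4]
gripper_width: 36.0
```

```bash
python3 -m crank '[{"linear":[0,1,8],"turn":[0,0,0]},{"linear":[0,1,12],"turn":[0,0,0]},{"linear":[0,0,14],"turn":[0,0,0]},{"linear":[0,0,10],"turn":[0,0,0]},{"linear":[0,0,5],"turn":[0,0,0]},{"linear":[0,0,2],"turn":[0,0,0]},{"linear":[0,0,1],"turn":[0,0,0]},{"linear":[0,0,0],"turn":[0,0,0]}]'
python3 -m crank '[{"linear":[0,0,1],"turn":[0,0,0]},{"linear":[0,0,1],"turn":[0,0,0]},{"linear":[0,0,0],"turn":[0,0,0]}]'
python3 -m crank '[{"linear":[0,0,1],"turn":[0,0,0]},{"linear":[0,0,0],"turn":[0,0,0]}]'
```

```text
clock: 35.2
position: [464.1, 246.0, 123.5]
tool_rot: [180.0, 0.0, -180.0]
ft_force: [-0.8, 0.4, -2.7]
gripper_width: 36.3
clock: 35.5
position: [463.9, 245.8, 121.2]
tool_rot: [180.0, -0.0, -180.0]
ft_force: [0.6, -1.0, -3.9]
gripper_width: 36.4
clock: 35.7
position: [463.8, 245.8, 120.1]
tool_rot: [-180.0, -0.0, -180.0]
ft_force: [-0.7, -0.5, -2.5]
gripper_width: 36.6
```

```bash
python3 -m crank '[{"linear":[0,0,1],"turn":[0,0,0]},{"linear":[0,0,0],"turn":[0,0,0]}]'; python3 -m crank '[{"linear":[0,0,1],"turn":[0,0,0]},{"linear":[0,0,0],"turn":[0,0,0]}]'
```

```text
clock: 35.9
position: [464.1, 245.9, 119.8]
tool_rot: [180.0, 0.0, -180.0]
ft_force: [-0.7, -0.3, 1.8]
gripper_width: 36.3
clock: 36.1
position: [464.3, 245.9, 119.7]
tool_rot: [180.0, 0.1, -179.9]
ft_force: [-3.4, -2.0, 7.8]
gripper_width: 36.2
```

```bash
python3 -m crank '[{"linear":[0,0,0],"turn":[0,0,0]},{"linear":[0,0,0],"turn":[0,0,0]},{"linear":[0,0,0],"turn":[0,0,0]},{"linear":[0,0,0],"turn":[0,0,0]},{"linear":[0,0,0],"turn":[0,0,0]}]' -1 
python3 -m crank '[{"linear":[0,0,-5],"turn":[0,0,0]},{"linear":[0,0,-15],"turn":[0,0,0]},{"linear":[0,0,-25],"turn":[0,0,0]},{"linear":[0,0,-30],"turn":[0,0,0]},{"linear":[0,-5,-30],"turn":[0,0,0]},{"linear":[0,-20,-15],"turn":[0,0,0]},{"linear":[-5,-40,0],"turn":[0,0,0]},{"linear":[-5,-40,0],"turn":[0,0,0]},{"linear":[-5,-40,0],"turn":[0,0,0]},{"linear":[-5,-40,0],"turn":[0,0,0]},{"linear":[-5,-40,0],"turn":[0,0,0]},{"linear":[-5,-40,0],"turn":[0,0,0]}]'
python3 -m crank '[{"linear":[-5,-40,5],"turn":[0,0,0]},{"linear":[0,-40,10],"turn":[0,0,0]},{"linear":[0,-30,15],"turn":[0,0,0]},{"linear":[0,-15,15],"turn":[0,0,0]},{"linear":[0,-2,10],"turn":[0,0,0]},{"linear":[0,0,0],"turn":[0,0,0]},{"linear":[0,0,0],"turn":[0,0,0]}]'
python3 - <<'E'
from h import *
T=pose(); a=imaging.snapshot("wrist"); C=cam("wrist",T); print(T[:3,3])
print("pred top",proj(C,(499,-146.5,129)), "r px",309*30/((C[3][2,3]-129)/.956))
print(spotter.recognise("wrist","shaker"),spotter.place_of("wrist","shaker"), proj(C,(499,-146.5,29)))
cv2.imwrite("pics/w13.png",a)
E
```

```text
clock: 36.6
position: [463.9, 245.8, 118.1]
tool_rot: [-180.0, -0.0, -180.0]
ft_force: [0.2, -1.6, 0.7]
gripper_width: 85.2
clock: 37.8
position: [494.1, -20.8, 238.8]
tool_rot: [180.0, 0.1, -179.9]
ft_force: [1.1, 0.4, -0.1]
gripper_width: 85.2
clock: 38.5
position: [499.5, -145.6, 183.8]
tool_rot: [-180.0, 0.0, -179.9]
ft_force: [-0.7, 0.4, 0.6]
gripper_width: 85.5
[ 499.46312884 -145.64085919  183.79178346]
pred top [261.30180404 209.09910166] r px 43.60338844653306
[{'box': [260.8, 193.6, 84.5, 95.6], 'conf': 0.83}] [{'position': [175.4, 260.2], 'conf': 0.63}] [261.30782021 175.1501053 ]
```

View pics/w13.png

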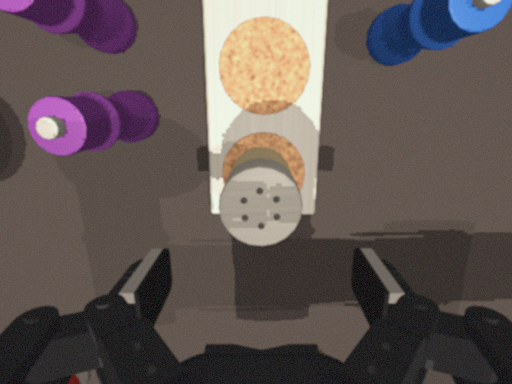

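```bash
python3 -m crank '[{"linear":[0,-1.2,8],"turn":[0,0,0]},{"linear":[0,-1,16],"turn":[0,0,0]},{"linear":[0,0,22],"turn":[0,0,0]},{"linear":[0,0,22],"turn":[0,0,0]},{"linear":[0,0,16],"turn":[0,0,0]},{"linear":[0,0,10],"turn":[0,0,0]},{"linear":[0,0,4],"turn":[0,0,0]},{"linear":[0,0,0],"turn":[0,0,0]},{"linear":[0,0,0],"turn":[0,0,0]}]'
python3 -m crank '[{"linear":[0,0,0],"turn":[0,0,0]},{"linear":[0,0,0],"turn":[0,0,0]},{"linear":[0,0,0],"turn":[0,0,0]},{"linear":[0,0,0],"turn":[0,0,0]},{"linear":[0,0,0],"turn":[0,0,0]},{"linear":[0,0,0],"turn":[0,0,0]}]' 1 50
```

```text
clock: 39.55
position: [499.8, -148.4, 86.0]
tool_rot: [-180.0, 0.1, -180.0]
ft_force: [0.7, -0.2, 0.3]
gripper_width: 85.4
clock: 40.15
position: [499.9, -148.5, 86.2]
tool_rot: [-180.0, 0.1, -179.9]
ft_force: [-0.1, 0.1, 5.9]
gripper_width: 59.1
```

```bash
python3 -m crank '[{"linear":[0,0,-3],"turn":[0,0,0]},{"linear":[0,0,-8],"turn":[0,0,0]},{"linear":[0,0,-15],"turn":[0,0,0]},{"linear":[0,4,-18],"turn":[0,0,0]},{"linear":[0,10,-12],"turn":[0,0,0]},{"linear":[2,18,-4],"turn":[0,0,0]},{"linear":[3,26,0],"turn":[0,0,0]},{"linear":[4,30,0],"turn":[0,0,0]},{"linear":[4,32,0],"turn":[0,0,0]},{"linear":[4,32,0],"turn":[0,0,0]},{"linear":[4,32,0],"turn":[0,0,0]},{"linear":[4,32,0],"turn":[0,0,0]}]'
python3 -m crank '[{"linear":[4,28,0],"turn":[0,0,0]},{"linear":[2,22,0],"turn":[0,0,0]},{"linear":[0,14,0],"turn":[0,0,0]},{"linear":[0,9,0],"turn":[0,0,0]},{"linear":[0,5,0],"turn":[0,0,0]},{"linear":[0,0,0],"turn":[0,0,0]},{"linear":[0,0,0],"turn":[0,0,0]}]'
python3 - <<'E'
from h import *
T=pose(); a=imaging.snapshot("wrist"); C=cam("wrist",T); print(T[:3,3], robot.observe()["gripper_width"])
a=imaging.snapshot("scene"); print(spotter.place_of("scene","mill")[:5])
print("mill base, oil base pred",proj(cam("scene"),(464,246.7,18)),proj(cam("scene"),(459.7,346,23)))
E
```

```text
clock: 41.35
position: [473.2, 69.3, 145.2]
tool_rot: [180.0, -0.0, -180.0]
ft_force: [0.4, -0.0, -2.6]
gripper_width: 59.1
clock: 42.05
position: [468.0, 145.0, 145.1]
tool_rot: [-180.0, -0.0, 180.0]
ft_force: [0.5, -0.6, -2.5]
gripper_width: 59.1
[467.96261714 145.01548058 145.10774038] 58.854606373622374
[{'position': [236.1, 123.0], 'conf': 0.78}, {'position': [233.6, 156.6], 'conf': 0.76}, {'position': [190.3, 343.7], 'conf': 0.72}]
mill base, oil base pred [342.79158016 189.83846787] [381.49457147 189.95835171]
```

```bash
python3 -m crank '[{"linear":[-0.5,1,8],"turn":[0,0,0]},{"linear":[-0.5,1,14],"turn":[0,0,0]},{"linear":[0,0,17],"turn":[0,0,0]},{"linear":[0,0,14],"turn":[0,0,0]},{"linear":[0,0,8],"turn":[0,0,0]},{"linear":[0,0,4],"turn":[0,0,0]},{"linear":[0,0,2],"turn":[0,0,0]},{"linear":[0,0,0],"turn":[0,0,0]}]'
python3 -m crank '[{"linear":[0,0,1],"turn":[0,0,0]},{"linear":[0,0,1],"turn":[0,0,0]},{"linear":[0,0,0],"turn":[0,0,0]}]'
python3 -m crank '[{"linear":[0,0,1],"turn":[0,0,0]},{"linear":[0,0,0],"turn":[0,0,0]}]'
```

```text
clock: 43.0
position: [469.2, 147.7, 78.4]
tool_rot: [180.0, 0.0, -180.0]
ft_force: [-0.8, 0.4, -2.6]
gripper_width: 58.7
clock: 43.3
position: [469.0, 147.7, 76.3]
tool_rot: [180.0, 0.0, -180.0]
ft_force: [-0.6, 0.1, -3.3]
gripper_width: 58.7
clock: 43.5
position: [469.0, 147.7, 75.2]
tool_rot: [180.0, 0.0, -180.0]
ft_force: [0.5, -0.3, -2.2]
gripper_width: 58.7
```

```bash
python3 -m crank '[{"linear":[0,0,1],"turn":[0,0,0]},{"linear":[0,0,0],"turn":[0,0,0]}]'; python3 -m crank '[{"linear":[0,0,0.7],"turn":[0,0,0]},{"linear":[0,0,0],"turn":[0,0,0]}]'
```

```text
clock: 43.7
position: [469.1, 147.7, 75.1]
tool_rot: [180.0, 0.0, -179.9]
ft_force: [-2.6, -0.6, 4.9]
gripper_width: 59.0
clock: 43.9
position: [469.2, 147.7, 75.1]
tool_rot: [180.0, 0.1, -179.9]
ft_force: [-3.6, -0.4, 10.7]
gripper_width: 59.0
```

Contact. I'll release, retreat clear and check.

```bash
python3 -m crank '[{"linear":[0,0,0],"turn":[0,0,0]},{"linear":[0,0,0],"turn":[0,0,0]},{"linear":[0,0,0],"turn":[0,0,0]},{"linear":[0,0,0],"turn":[0,0,0]},{"linear":[0,0,0],"turn":[0,0,0]}]' -1 
python3 -m crank '[{"linear":[0,0,-5],"turn":[0,0,0]},{"linear":[0,0,-15],"turn":[0,0,0]},{"linear":[0,0,-30],"turn":[0,0,0]},{"linear":[0,0,-40],"turn":[0,0,0]},{"linear":[0,0,-40],"turn":[0,0,0]},{"linear":[0,-10,-40],"turn":[0,0,0]},{"linear":[0,-30,-30],"turn":[0,0,0]},{"linear":[0,-40,-10],"turn":[0,0,0]},{"linear":[0,-40,0],"turn":[0,0,0]},{"linear":[0,-20,0],"turn":[0,0,0]},{"linear":[0,0,0],"turn":[0,0,0]},{"linear":[0,0,0],"turn":[0,0,0]}]'
python3 - <<'E'
from h import *
S=imaging.snapshot("scene"); t=imaging.snapshot("top"); cs=cam("scene"); ct=cam("top")
for c,im,x0,y0,w,h in (("scene",S,270,80,150,150),("top",t,90,170,150,112)): pass
u=cv2.resize(S[95:225,270:420],(450,390),interpolation=cv2.INTER_CUBIC); v=cv2.resize(t[175:275,95:220],(488,390),interpolation=cv2.INTER_CUBIC)[:,:340]
cv2.imwrite("pics/f.png",np.hstack([u,v]))
for n,p in [("shk top",(469,147,118)),("mill knob",(464,246.7,158)),("oil cap",(459.5,346.5,188))]:
    print(n,"scene crop",((proj(cs,p)-[270,95])*3).round(),"top crop",((proj(ct,p)-[95,175])*3.9+[450,0]).round())
E
```

```text
clock: 44.4
position: [469.0, 147.6, 73.4]
tool_rot: [-180.0, -0.0, -180.0]
ft_force: [0.1, 0.2, -0.3]
gripper_width: 84.9
clock: 45.6
position: [469.0, 7.4, 283.7]
tool_rot: [180.0, 0.0, 180.0]
ft_force: [-0.0, -0.1, 0.1]
gripper_width: 85.3
shk top scene crop [119. 198.] top crop [830. 178.]
mill knob scene crop [254. 165.] top crop [657. 187.]
oil cap scene crop [394. 140.] top crop [475. 196.]
```

View pics/f.png

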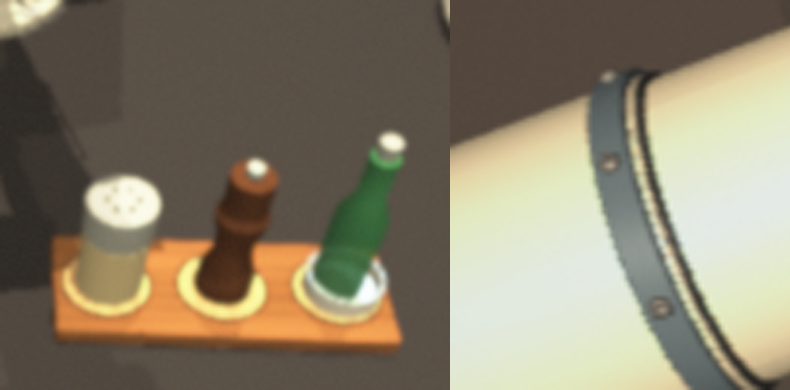

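```bash
python3 -c "
from bench import order, robot
print(robot.observe()['clock']); print(order.close_job())"
```

```text
45.7
the job is handed in; nothing more can be done
None
```

The job is done and handed in at about 46 s on the robot's clock. I set the dish on the leftmost ring and stood the oil bottle in it, then put the mill on the middle ring and the shaker on the rightmost ring.

**Last check:** The final scene picture shows all three upright and released, with the bottle inside the dish. The measured points were about 3–5 mm from the expected ring centres. The dish itself was about 1.5 mm off its ring when I placed it.

**What went wrong or disagreed:**
- **First dish grasp:** It closed empty above the rim, because the fingertips stand farther back than the description says. It did not disturb the dish, and I mended it by going about 14 mm deeper.
- **Oil bottle:** It hung about 2° tilted in the grip, so I turned the tool to correct it before setting it down.
- **Top camera:** At the end the arm blocked its view, so the final check rests on the scene camera, with earlier wrist pictures for the dish and bottle only.
- **Gripper opening:** It read about 1–2 mm less than the stated diameters in every grasp.

I didn't specifically check the tin, the bowl and the dough scraper at the end. The arm made no contact near them.

I viewed 16 pictures, two more than the budget of 14.

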